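Clamp the whetstone in its quick-release holder

TASK

Get the whetstone ready for sharpening: squeeze the holder's orange quick-release lever, slide the jaw up so that it gently pushes the stone home against the end stop, and let the lever go so that the jaw locks there. Then wind the crank with the orange handle clockwise until the stone is clamped firmly, but not overtightened, and leave the bowls and the plate alone.

Things in the scene. Friction and masses are not known exactly. Their poses are not given: they have to be found in the camera images.
- holder: Whetstone holder fixed on a 20 mm teak board: grey bed 420 x 84 mm, 14 mm thick, steel rack teeth (6 mm pitch) on its -y edge. Origin: centre of its underside. +x runs along the bed from the movable jaw to the end stop, z up; all other parts of the holder share these axes.
- lever_grip (a point): Where to squeeze, on the jaw, midway between two upright 22 mm wide (along x) bars: the orange lever on the -y side and the fixed black post on the +y side, both ending 24 mm above this point, nothing but the grey jaw 48 mm below it. Lever at rest they measure 51 mm over their outer faces (y); fingers close along y; squeezed fully about 38 mm, and their middle has then shifted 5 mm to +y.
- release (a joint): Quick-release lever, hinge along the bed, rad: 0 = let go, pawl in the rack, jaw locked (if it rests on a tooth, at 0.08 to 0.13, a small shove of the jaw or winding the crank drops it in); 0.4 = squeezed fully to the post. Above about 0.2 the jaw slides freely. A spring pushes it back, 8 N at first, up to 13 N at the grip point. Let go, the pawl drops into the nearest tooth gap; the jaw may shift 3 mm.
- jaw (a joint): Position of the grey jaw along the bed (holder +x), m, growing towards the stone. With the lever squeezed the jaw slides with about 1 N of friction; pushing the stone along the bed takes 3 to 8 N more; at the stop the force rises by about 10 N per mm. Over about 24 N on the stone while sliding is too rough.
- crank_handle (a point): Middle of the crank's upright orange handle: a freely spinning sleeve 14 mm thick, 36 mm high (18 mm above and below this point), 45 mm from the crank's axis. Nothing but the crank's 14 mm wide steel arm below it (18 mm down). It can be pushed round with shut fingertips from behind.
- crank_axis (a point): Point on the crank's upright axis, level with the handle's middle, on the jaw, 75 mm nearer the stone (holder +x) than point lever_grip and 28 mm to its +y. At the start the handle stands to the +y side of it.
- crank (a joint): Angle of the crank, rad, 0 at the start (backed off), 2.6 at most; grows clockwise seen from above; 6 mm of pad travel per rad. Pushing the handle along its circle takes about 8 N freely, then 0.133 N more per newton of clamping: 11.7 N at 28 N, 14 N at the best 44 N, 16 N at 60 N. Over 70 N (17.3 N) is overtight. After the first touch there may be 2 mm of play, so go by feel. It stays where left.
- pad: Black rubber-faced pad (60 wide, 22 mm high) on the front of the jaw, sprung: it gives 1 mm per 12 N. Origin: middle of the face that meets the stone, 14 mm above the bed.
- stone: Two-layer whetstone, cream over brown, 150 x 60 x 25 mm (x, y, z), about 0.5 kg, lying loose on the bed. Origin: centre of its underside. Home: its +x end is pressed against the stop's white plate.
- stop: Black end stop block, fixed, 80 mm wide and 24 mm high, with a white contact plate (66 x 22 mm) on the side towards the stone. Origin: at the level of the bed's top, where the plate's face is with the plate screwed right in. The plate is set 0 to 6 mm out from there (to -x) and stays so; this setting is not measured. The stone is home when it presses on the plate: feel for it.
- bowl_a: Blue melamine bowl, 120 mm across, 55 mm high; origin under its centre. Leave alone.
- bowl_b: Second blue melamine bowl, the same. Leave alone.
- plate: Aluminium plate, 200 mm across, 18 mm high; origin under its centre. Leave alone.
Mind the look-alikes: they are no part of the job. Of the things shaped like the stone, the cream one is meant.

How it is judged:
By the outcome, as a careful person would: the job done as asked, in the order asked, and still so for the second after the job is handed in, with the robot touching nothing.
It also fails if it takes over 58 s, if anything falls off the work surface, if the arm or the gripper's body presses on something with over 40 N, if the wrist force passes 120 N, or if a joint passes its speed limit or range.

ROBOT

A 6-joint arm with a two-finger parallel gripper is mounted at the origin on the work surface. World frame = base frame: x ahead of the robot, y to its left, z up, the work surface at z = 0. Lengths are in mm, angles in rad, forces in N, time in s.
With the tool pointing down it reaches from about 350 to 775 mm from the base axis. Payload 7.3 kg.
Tool frame: the origin (TCP) lies at the centre of the arm's flange, where the gripper is bolted on; the fingertips stand 178 mm ahead of it and the grasp point (between the pads) lies 159 mm ahead of it; z points along the fingers, y is the direction in which the jaws open and shut (so a half turn about z gives the same grasp; the last joint's range is limited). The gripper opens to 92 mm and grips with 3 to 60 N. Pads are 19 mm wide; open, the fingers measure 130 mm over their backs; the gripper's body (75 mm by 190 mm) begins 47 mm behind the grasp point.
Start: joints at [-1.448, 0.342, 1.524, -0, 1.275, -0.146], TCP at [139.447, -506.145, 404.741] pointing down, gripper open.
Joint ranges: [-2.53, 2.53], [-0.77, 2.02], [0.04, 2.7], [-1, 4.14], [0.28, 2.66], [-3.11, 3.11]. Speed limits (rad/s): [2.57, 2.57, 3.14, 3.14, 3.14, 3.14].

INTERFACE

Orientations are given as [roll, pitch, yaw] about the fixed x, y, z axes, in that order (R = Rz(yaw) Ry(pitch) Rx(roll)).
In Python, from plant import status, viewer, ticket gives the robot as it stands.
- The arm moves only by the tool play_rows, never from a script. Its argument "commands" is a list of rows, each an object with "offset": the shift along the tool's x, y, z in m, a list of three; "twist": the turn about the tool's z in degrees. A call has 1 to 5 rows; each row shifts and turns the commanded pose from where the row before left it, along the tool's axes as they then stand; what a row does not reach is not made up. A row lasts 1/10 s, in which the tool goes at most 50 mm and 8.59 degrees, less where a joint would pass 70% of its speed; a pose out of reach is approached as far as the arm can. A call with a gripper value outside its range is refused whole. "jaw" is the closure in counts, from 0 (fully open) to 255 (shut), set as the call begins (left out, the last holds). The fingers move at their own pace and stop on an object; the grip force is fixed at half the most. Time passes only in rows, so rows that do not move let the fingers close. It gives the time, the measured TCP pose, the force and the opening at its end, in the units of the state.
- status.get_obs(): the state, without advancing time (a new reading comes with each control period).
- viewer.capture(name): name is "side" or "top"; returns the picture (480x640x3 uint8, red, green, blue); there is no depth.
- viewer.camera_params(name): a dict with "fov_y" (degrees; the focal length in pixels is half the picture's height over the tangent of half this angle, whatever the lens; pixels are square), "cx", "cy" (the principal point, pixels), "rvec" (rotation vector, rad) and "tvec" (3), from world to camera coordinates, as OpenCV has them. Camera axes: x right, y down, z forward; pixel columns grow to the right and rows downward; lengths in mm; the calibration is good to about 2 mm. A picture is of the moment at which its call begins. camera_params takes no time and is no camera call.
- ticket.close_job(): hands the job in, once; it reports no verdict.
The state is a dict: "time": time; "joint_positions": joint angles; "dq": joint speeds; "tau": joint torques, N m; "tool_pos": TCP position; "tcp_rot": TCP orientation; "contact_force": force on the tool from outside, world axes, zero at the start; "moment": the same for the moment, N m; "grip_width": finger opening in mm.
Only numpy, scipy, OpenCV 4.12 (cv2) and the standard library are available. Lean on these libraries where they do the work, as an engineer would, in place of code of your own. Each camera call takes 0.05 s, during which the arm holds its last target.

## Working session

There is one attempt and no reset: what is moved stays moved. The work goes in short steps, Python scripts to look and compute and a tool call to move; the robot and the scene stay as the last step left them, time stands still between calls to the robot, and variables do not carry over. Pictures are saved under pics/ and viewed, and the job is handed in when it is done.

Besides the shell and the picture viewer there is one more tool, called after "Emit:" as name(argument=value, ...), one argument or row to a line, values as JSON. play_rows: Moves the arm, as the interface text tells. Its arguments: {"type":"object","properties":{"commands":{"type":"array"},"jaw":{"type":"number"}},"required":["commands"]}

```bash
ls; mkdir -p pics; python3 - <<'E'
from plant import status, viewer
import cv2
for n in ("side","top"):
    p=viewer.camera_params(n); print(n,p)
    cv2.imwrite(f"pics/{n}0.png",viewer.capture(n)[:,:,::-1])
print(status.get_obs())
E
```

```text
pics
side {'fov_y': 47.361495226998095, 'cx': 317.89985286780734, 'cy': 237.1118871800392, 'rvec': array([ 0.46242706, -2.57279534,  1.41206637]), 'tvec': array([ 427.23145063,  163.30504164, 1112.39927515])}
top {'fov_y': 49.58674653482918, 'cx': 327.23167615051284, 'cy': 236.72276268897917, 'rvec': array([ 2.16069594, -2.14580031,  0.11159247]), 'tvec': array([  -3.993669  ,  470.13298762, 1268.37662024])}
{'time': 0.1, 'joint_positions': array([-1.44800304e+00,  3.42684974e-01,  1.52487899e+00, -4.42563604e-05,
        1.27540943e+00, -1.46005422e-01]), 'dq': array([ 0.00034413, -0.00238005, -0.00479853,  0.00050306,  0.00050028,
       -0.00064312]), 'tau': array([ 1.40891891e-03, -4.32004273e+01, -2.44694871e+01,  7.18338741e-02,
        5.25988417e-02, -4.08550659e-05]), 'tool_pos': array([ 139.4261213 , -506.0395736 ,  404.11255459]), 'tcp_rot': array([-3.14022044e+00, -1.59009628e-04,  2.68811514e-01]), 'contact_force': array([-0.91536576, -0.55422423,  0.07711103]), 'moment': array([ 0.02473041, -0.0364722 , -0.03764063]), 'grip_width': 91.8432190459189}
```

View pics/side0.png

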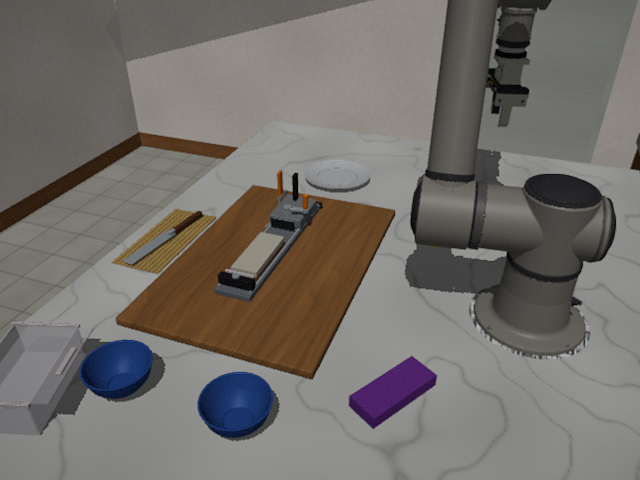

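View pics/top0.png

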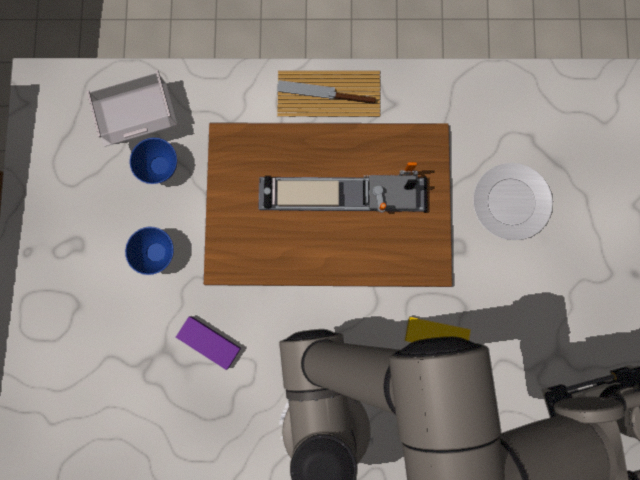

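The top view has world +x up and world +y left. The holder runs to the left (stop near (265,192), jaw near (395,193)), with the orange lever near (410,168) and the crank handle near (383,207). I'll zoom in next.

```bash
python3 - <<'E'
import cv2
a=cv2.imread("pics/top0.png")[150:230,250:440]; cv2.imwrite("pics/t_z.png",cv2.resize(a,None,fx=4.2,fy=4.2,interpolation=cv2.INTER_CUBIC))
a=cv2.imread("pics/side0.png")[160:305,205:335]; cv2.imwrite("pics/s_z.png",cv2.resize(a,None,fx=4.1,fy=4.1,interpolation=cv2.INTER_CUBIC))
E
```

```text
(no output)
```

View pics/t_z.png

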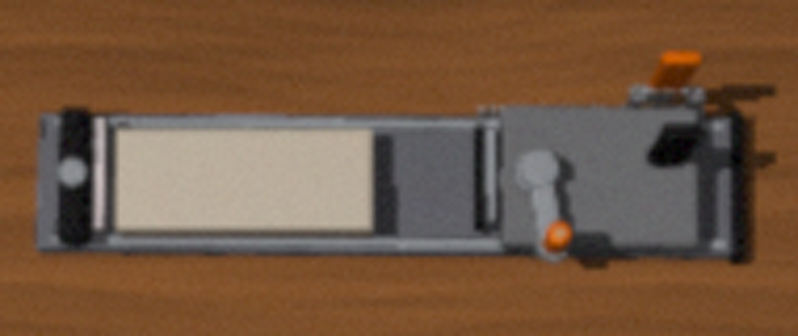

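View pics/s_z.png

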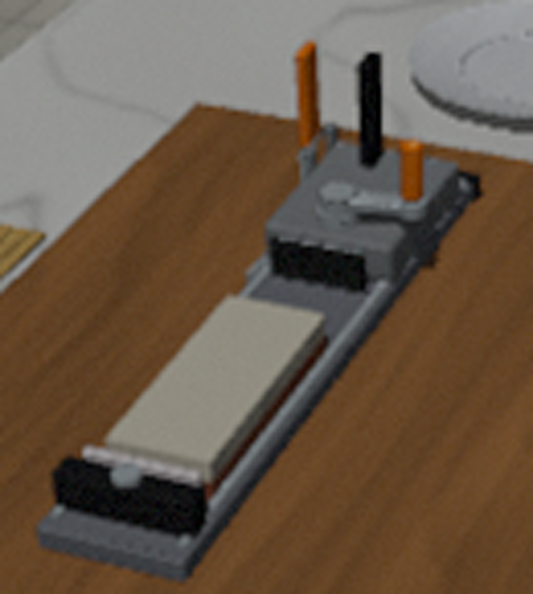

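```bash
cat > h.py <<'E'
import numpy as np, cv2
from plant import status, viewer, ticket
class Cam:
    def __init__(s,n):
        p=viewer.camera_params(n); f=240/np.tan(np.radians(p["fov_y"]/2))
        s.K=np.array([[f,0,p["cx"]],[0,f,p["cy"]],[0,0,1]]); s.R=cv2.Rodrigues(np.array(p["rvec"]))[0]; s.t=np.array(p["tvec"],float); s.P=s.K@np.c_[s.R,s.t]
    def ray(s,uv,z):
        d=s.R.T@np.linalg.solve(s.K,[uv[0],uv[1],1]); c=-s.R.T@s.t; return c+d*(z-c[2])/d[2]
    def proj(s,X):
        q=s.P@np.r_[X,1]; return q[:2]/q[2]
T=Cam("top"); S=Cam("side")
def tri(a,b):
    X=cv2.triangulatePoints(T.P,S.P,np.array(a,float).reshape(2,1),np.array(b,float).reshape(2,1))[:,0]; X=X[:3]/X[3]
    return X, np.r_[T.proj(X)-a,S.proj(X)-b]
E
python3 - <<'E'
from h import *
t=cv2.imread("pics/top0.png"); s=cv2.imread("pics/side0.png")
for n,im,(x0,y0,x1,y1) in (("top",t,(250,150,440,230)),("side",s,(205,160,335,305))):
    c=im[y0:y1,x0:x1]; h=cv2.cvtColor(c,cv2.COLOR_BGR2HSV)
    m=((h[...,0]>=5)&(h[...,0]<=18)&(h[...,1]>190)&(h[...,2]>110)).astype(np.uint8)
    k,l,st,ce=cv2.connectedComponentsWithStats(m)
    for i in range(1,k):
        if st[i,4]>8:
            ys,xs=np.where(l==i); print(n,"orange",st[i]+[x0,y0,0,0,0],ce[i]+[x0,y0], [(y+y0,xs[ys==y].min()+x0,xs[ys==y].max()+x0) for y in np.unique(ys)])
    m=(c.max(2)<45).astype(np.uint8)
    k,l,st,ce=cv2.connectedComponentsWithStats(m)
    for i in range(1,k):
        if st[i,4]>15:
            ys,xs=np.where(l==i); print(n,"black",st[i]+[x0,y0,0,0,0],ce[i]+[x0,y0],[(y+y0,xs[ys==y].min()+x0,xs[ys==y].max()+x0) for y in np.unique(ys)])
# bed edges in top view: saturation transition by column
sat=cv2.cvtColor(t,cv2.COLOR_BGR2HSV)[...,1].astype(int)
lo=[];hi=[]
for u in range(280,365,3):
    col=sat[165:220,u]<110; v=np.where(col)[0]; lo.append((u,v.min()+165)); hi.append((u,v.max()+165))
for nm,a in (("far",lo),("near",hi)):
    a=np.array(a,float); a[:,1]+=(-.5 if nm=="far" else .5)
    p=[T.ray(q,34) for q in a]; p=np.array(p); f=np.polyfit(p[:,1],p[:,0],1); print(nm,f,a[:,1])
for u in ((192,)): 
    r=sat[u,255:440]; print("row", [(i+255,int(q)) for i,q in enumerate(r) if i<12 or i>165])
E
```

```text
top orange [405 162  12   8  48] [410.52083333 164.125     ] [(np.int64(162), np.int64(408), np.int64(416)), (np.int64(163), np.int64(407), np.int64(416)), (np.int64(164), np.int64(406), np.int64(416)), (np.int64(165), np.int64(406), np.int64(416)), (np.int64(166), np.int64(406), np.int64(407)), (np.int64(167), np.int64(405), np.int64(406)), (np.int64(168), np.int64(405), np.int64(406)), (np.int64(169), np.int64(405), np.int64(405))]
top orange [380 203   6   6  18] [382.44444444 206.16666667] [(np.int64(203), np.int64(383), np.int64(384)), (np.int64(204), np.int64(385), np.int64(385)), (np.int64(205), np.int64(381), np.int64(385)), (np.int64(206), np.int64(380), np.int64(385)), (np.int64(207), np.int64(380), np.int64(384)), (np.int64(208), np.int64(380), np.int64(383))]
top black [264 176   8  14  77] [267.93506494 181.92207792] [(np.int64(176), np.int64(266), np.int64(268)), (np.int64(177), np.int64(265), np.int64(270)), (np.int64(178), np.int64(265), np.int64(271)), (np.int64(179), np.int64(265), np.int64(271)), (np.int64(180), np.int64(265), np.int64(271)), (np.int64(181), np.int
[... 15680 characters left out ...]
 176.5 176.5 176.5
 176.5 176.5 176.5 176.5 176.5 176.5 176.5 176.5 176.5 176.5 176.5 176.5
 176.5 176.5 176.5 176.5 174.5]
near [-5.29968125e-03  5.35384784e+02] [210.5 210.5 210.5 210.5 210.5 210.5 210.5 210.5 210.5 210.5 210.5 210.5
 210.5 210.5 210.5 210.5 210.5 210.5 210.5 210.5 210.5 210.5 210.5 210.5
 210.5 210.5 210.5 210.5 210.5]
row [(255, 179), (256, 177), (257, 167), (258, 122), (259, 32), (260, 15), (261, 15), (262, 12), (263, 13), (264, 13), (265, 13), (266, 9), (421, 11), (422, 16), (423, 6), (424, 7), (425, 70), (426, 53), (427, 195), (428, 172), (429, 175), (430, 165), (431, 159), (432, 178), (433, 159), (434, 169), (435, 163), (436, 175), (437, 172), (438, 166), (439, 164)]
```

```bash
python3 - <<'E'
from h import *
t=cv2.imread("pics/top0.png"); s=cv2.imread("pics/side0.png")
a=t[155:215,375:430]; cv2.imwrite("pics/t_z2.png",cv2.resize(a,None,fx=10,fy=10,interpolation=cv2.INTER_NEAREST))
a=s[165:235,265:325]; cv2.imwrite("pics/s_z2.png",cv2.resize(a,None,fx=8,fy=8,interpolation=cv2.INTER_NEAREST))
E
```

```text
(no output)
```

View pics/t_z2.png

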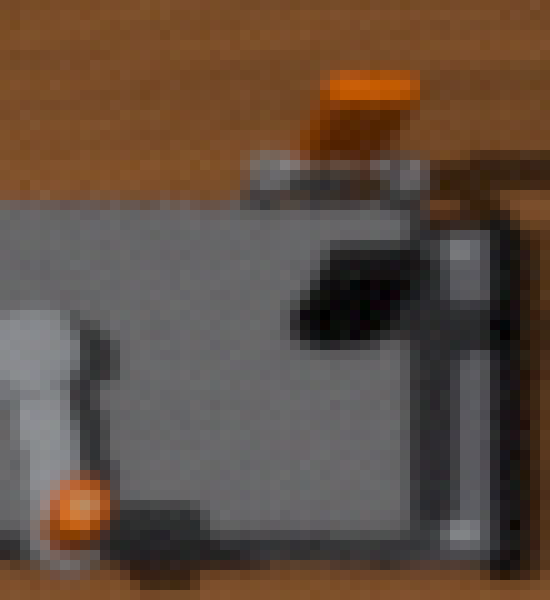

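View pics/s_z2.png

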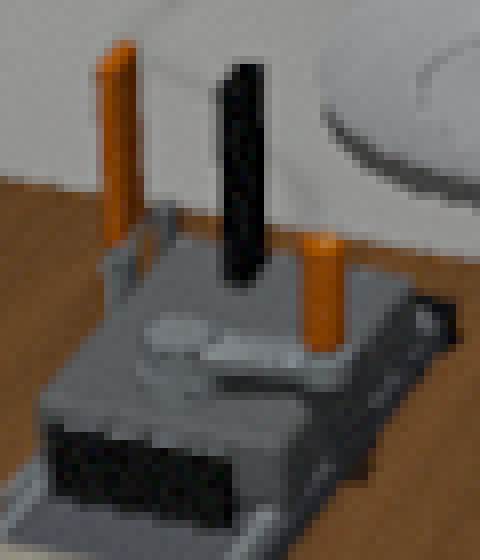

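```bash
python3 - <<'E'
from h import *
np.set_printoptions(precision=1,suppress=True)
for n,a,b in (("lever",(411.9,163),(279.3,171.6)),("post",(412.2,180.6),(294.5,174)),("handle",(383,204.5),(305.1,194.5)),("hub",(378.3,189),(286.7,205.5))):
    X,e=tri(a,b); print(n,X,e)
    for z in (125,132,140): print("   ",z,T.ray(a,z)[:2],S.ray(b,z)[:2])
# bed ends/edges z=34
print("bed ends y",T.ray((258,193),34),T.ray((427,193),34))
print("board z20")
E
```

```text
lever [ 632.6 -197.8  131.6] [-0.1 -0.3  0.3  0.1]
    125 [ 633.6 -199.1] [ 639.2 -210.4]
    132 [ 631.7 -198. ] [ 633.1 -197.1]
    140 [ 629.6 -196.8] [ 626.1 -181.9]
post [ 590.9 -198.   131.9] [-0.1 -0.4  0.4  0.1]
    125 [ 591.5 -199.3] [ 597.4 -211. ]
    132 [ 589.9 -198.2] [ 591.8 -197.7]
    140 [ 588.1 -197. ] [ 585.3 -182.5]
handle [ 536.7 -131.6  117. ] [-0.1 -0.3  0.2  0. ]
    125 [ 534.7 -131.1] [ 531.8 -117.7]
    132 [ 533.4 -130.4] [ 526.9 -105.5]
    140 [ 531.9 -129.7] [521.3 -91.6]
hub [ 581.7 -123.5   82.3] [-0.2 -0.5  0.5  0.1]
    125 [ 571.2 -120.3] [551.6 -53.5]
    132 [ 569.7 -119.7] [546.5 -42. ]
    140 [ 568.  -119.1] [540.6 -28.9]
bed ends y [579. 174.  34.] [ 581.1 -249.5   34. ]
board z20
```

Lever top is near (411.9,163) in the top view and (279.3,171.6) in the side view; the post is near (412.2,180.6) and (294.5,174). That puts the grip point at about (611,-198,108), and the crank axis agrees at about (583,-123). Next I'll get the yaw and the slide distances.

```bash
python3 - <<'E'
from h import *
np.set_printoptions(precision=1,suppress=True)
t=cv2.imread("pics/top0.png"); h=cv2.cvtColor(t,cv2.COLOR_BGR2HSV)
sat=h[...,1].astype(float)
pts=[]
for u in range(266,418,2):
    col=sat[205:218,u]; i=np.where((col[:-1]<100)&(col[1:]>=100))[0]
    if len(i): i=i[-1]; pts.append((u,205+i+(100-col[i])/(col[i+1]-col[i])))
p=np.array([T.ray(q,30) for q in pts]); 
f=np.polyfit(p[:,1],p[:,0],1); r=p[:,0]-np.polyval(f,p[:,1]); g=abs(r)<2; f=np.polyfit(p[g,1],p[g,0],1); print("near edge slope",f,g.sum(),len(g))
m=((h[...,0]>12)&(h[...,0]<32)&(h[...,1]>25)&(h[...,1]<110)&(h[...,2]>120)).astype(np.uint8); m[:170]=0;m[215:]=0;m[:,:270]=0;m[:,345:]=0
c=max(cv2.findContours(m,0,2)[0],key=cv2.contourArea); b=cv2.minAreaRect(c); print(b)
for u in (b[0][0]-b[1][0]/2,b[0][0]+b[1][0]/2,b[0][0]-b[1][1]/2,b[0][0]+b[1][1]/2): print("stone x end",u,T.ray((u,193),59))
print("gray row193", [(u,int(t[196,u].mean())) for u in range(268,280)], [(u,int(t[196,u].mean())) for u in range(336,372)])
for u in (274.5,276): print("plate",T.ray((u,193),56))
for u in (363.,365): print("pad",T.ray((u,193),56))
E
```

```text
near edge slope [  0.  536.4] 74 76
((307.5, 192.5), (23.0, 61.0), 90.0)
stone x end 296.0 [574.4  76.5  59. ]
stone x end 319.0 [574.6  19.9  59. ]
stone x end 277.0 [574.1 123.3  59. ]
stone x end 338.0 [574.9 -26.9  59. ]
gray row193 [(268, 21), (269, 22), (270, 19), (271, 43), (272, 115), (273, 180), (274, 159), (275, 79), (276, 65), (277, 117), (278, 167), (279, 174)] [(336, 172), (337, 158), (338, 122), (339, 59), (340, 42), (341, 43), (342, 43), (343, 46), (344, 66), (345, 94), (346, 95), (347, 97), (348, 97), (349, 97), (350, 95), (351, 94), (352, 95), (353, 94), (354, 95), (355, 98), (356, 97), (357, 97), (358, 94), (359, 92), (360, 95), (361, 95), (362, 79), (363, 36), (364, 33), (365, 67), (366, 114), (367, 121), (368, 61), (369, 69), (370, 99), (371, 104)]
plate [574.7 129.9  56. ]
plate [574.7 126.2  56. ]
pad [575.8 -88.4  56. ]
pad [575.8 -93.3  56. ]
```

Emit:
play_rows(
  commands=[
    {"offset": [0.038,-0.0124,0],"twist": 0},
    {"offset": [0.038,-0.0124,0],"twist": 0},
    {"offset": [0.038,-0.0124,0],"twist": 0},
    {"offset": [0.038,-0.0124,0],"twist": 0},
    {"offset": [0.038,-0.0124,0],"twist": 0},
  ],
  jaw=0,
)

```text
time: 0.6
tool_pos: [307.2, -394.8, 404.4]
tcp_rot: [-3.141, 0.0, 0.269]
contact_force: [1.2, -1.0, 1.3]
grip_width: 92.1
```

Emit:
play_rows(
  commands=[
    {"offset": [0.038,-0.0124,0],"twist": 0},
    {"offset": [0.038,-0.0124,0],"twist": 0},
    {"offset": [0.038,-0.0124,0],"twist": 0},
    {"offset": [0.038,-0.0124,0],"twist": 0},
    {"offset": [0.038,-0.0124,0],"twist": 0},
  ],
)

```text
time: 1.1
tool_pos: [474.1, -284.4, 404.4]
tcp_rot: [-3.141, 0.0, 0.269]
contact_force: [0.3, -0.8, 0.3]
grip_width: 92.0
```

Emit:
play_rows(
  commands=[
    {"offset": [0.038,-0.0124,0],"twist": 0},
    {"offset": [0.038,-0.0124,0],"twist": 0},
    {"offset": [0.038,-0.0124,0],"twist": 0},
    {"offset": [0.038,-0.0124,0],"twist": 0},
    {"offset": [0,0,0.0],"twist": -7.6},
  ],
)

```text
time: 1.6
tool_pos: [609.2, -194.2, 403.4]
tcp_rot: [-3.14, -0.001, 0.407]
contact_force: [0.3, -0.0, -0.8]
grip_width: 91.7
```

Emit:
play_rows(
  commands=[
    {"offset": [0,0,0],"twist": -8.4},
    {"offset": [0,0,0],"twist": -8.4},
    {"offset": [0,0,0],"twist": -8.4},
    {"offset": [0,0,0],"twist": -8.4},
    {"offset": [0,0,0],"twist": -8.4},
  ],
)

```text
time: 2.1
tool_pos: [606.2, -197.4, 404.1]
tcp_rot: [-3.14, 0.0, 1.141]
contact_force: [0.4, 0.1, 0.0]
grip_width: 92.0
```

Emit:
play_rows(
  commands=[
    {"offset": [0,0,0],"twist": -8.4},
    {"offset": [0,0,0],"twist": -8.4},
    {"offset": [0,0,0],"twist": -8.4},
    {"offset": [0,0,0],"twist": 0},
    {"offset": [0,0,0],"twist": 0},
  ],
)

```text
time: 2.6
tool_pos: [606.2, -197.5, 404.3]
tcp_rot: [-3.141, -0.0, 1.57]
contact_force: [-0.7, -0.2, -0.6]
grip_width: 91.8
```

Emit:
play_rows(
  commands=[
    {"offset": [0,0,0.034],"twist": 0},
    {"offset": [0,0,0.034],"twist": 0},
    {"offset": [0,0,0.034],"twist": 0},
    {"offset": [0,0,0.034],"twist": 0},
    {"offset": [0,0,0],"twist": 0},
  ],
)

```text
time: 3.1
tool_pos: [604.8, -196.9, 263.6]
tcp_rot: [-3.132, -0.004, 1.571]
contact_force: [0.0, 0.5, -0.6]
grip_width: 91.8
```

```bash
python3 - <<'E'
from h import *
o=status.get_obs(); print(o["tool_pos"],o["contact_force"])
a=viewer.capture("top")[140:230,340:460,::-1]; b=viewer.capture("side")[130:250,240:370,::-1]
a=cv2.resize(a,(480,360),interpolation=cv2.INTER_CUBIC); b=cv2.resize(b,(390,360),interpolation=cv2.INTER_CUBIC)
cv2.imwrite("pics/c1.png",np.hstack([a,b])[:,:800])
E
```

```text
[ 604.82006287 -196.91345685  263.63809108] [ 0.02018484  0.50317354 -0.60286465]
```

View pics/c1.png

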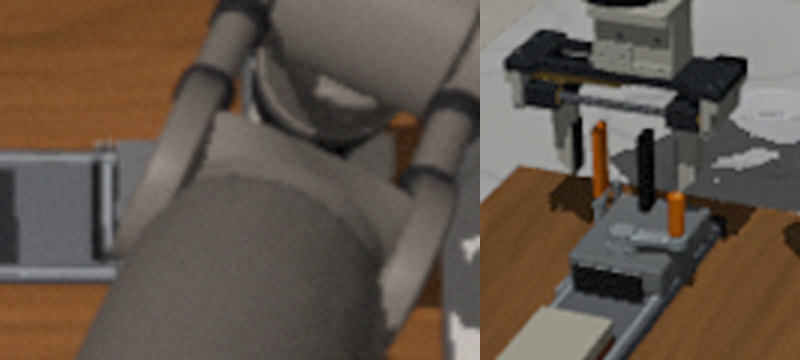

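Side view: the fingers straddle the orange lever (600,160 in the crop) and the black post (645,165). I'll close now.

Emit:
play_rows(
  commands=[
    {"offset": [0,0,0],"twist": 0},
    {"offset": [0,0,0],"twist": 0},
    {"offset": [0,0,0],"twist": 0},
    {"offset": [0,0,0],"twist": 0},
  ],
  jaw=120,
)

```text
time: 3.6
tool_pos: [606.4, -197.6, 269.7]
tcp_rot: [3.14, 0.001, 1.574]
contact_force: [0.4, -0.2, 0.1]
grip_width: 64.5
```

Emit:
play_rows(
  commands=[
    {"offset": [0,0,0],"twist": 0},
    {"offset": [0,0,0],"twist": 0},
    {"offset": [0,0,0],"twist": 0},
  ],
  jaw=140,
)

```text
time: 3.9
tool_pos: [606.5, -197.6, 269.5]
tcp_rot: [3.14, 0.001, 1.574]
contact_force: [-3.6, 0.4, 3.9]
grip_width: 43.1
```

Emit:
play_rows(
  commands=[
    {"offset": [0,0,0],"twist": 0},
    {"offset": [0,0,0],"twist": 0},
    {"offset": [0,0,0],"twist": 0},
    {"offset": [0,0,0],"twist": 0},
  ],
  jaw=200,
)

```text
time: 4.3
tool_pos: [605.5, -197.7, 269.4]
tcp_rot: [-3.14, 0.0, 1.574]
contact_force: [-7.1, 0.4, 5.6]
grip_width: 39.8
```

Emit:
play_rows(
  commands=[
    {"offset": [0,-0.001,0],"twist": 0},
    {"offset": [0,0,0],"twist": 0},
    {"offset": [0,0,0],"twist": 0},
  ],
  jaw=255,
)

```text
time: 4.6
tool_pos: [605.1, -197.7, 269.4]
tcp_rot: [3.141, 0.001, 1.574]
contact_force: [-3.0, 0.7, 6.8]
grip_width: 39.7
```

Emit:
play_rows(
  commands=[
    {"offset": [0.003,-0.0004,0],"twist": 0},
    {"offset": [0.005,0,0],"twist": 0},
    {"offset": [0.005,0,0],"twist": 0},
    {"offset": [0.005,0,0],"twist": 0},
    {"offset": [0.005,0,0],"twist": 0},
  ],
)

```text
time: 5.1
tool_pos: [604.9, -174.5, 269.4]
tcp_rot: [3.14, 0.001, 1.574]
contact_force: [-2.5, -0.6, 5.6]
grip_width: 39.6
```

Emit:
play_rows(
  commands=[
    {"offset": [0.005,0,0],"twist": 0},
    {"offset": [0.005,0,0],"twist": 0},
    {"offset": [0.005,0,0],"twist": 0},
    {"offset": [0.005,0,0],"twist": 0},
    {"offset": [0.003,0,0],"twist": 0},
  ],
)

```text
time: 5.6
tool_pos: [605.0, -151.3, 269.5]
tcp_rot: [3.14, 0.001, 1.574]
contact_force: [-1.1, -1.4, 5.1]
grip_width: 39.5
```

```bash
python3 - <<'E'
from h import *
o=status.get_obs(); print(o["tool_pos"],o["contact_force"])
b=viewer.capture("side")[120:300,205:365,::-1]
cv2.imwrite("pics/c2.png",cv2.resize(b,None,fx=3.3,fy=3.3,interpolation=cv2.INTER_CUBIC))
E
```

```text
[ 604.95739092 -151.32609444  269.47416552] [-1.05691176 -1.35286948  5.0544129 ]
```

View pics/c2.png

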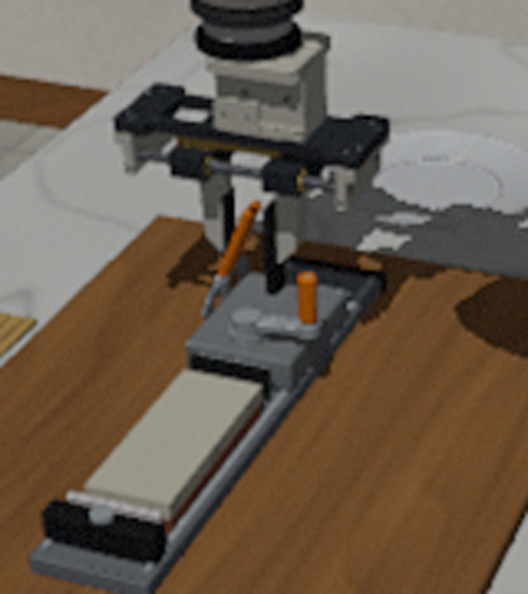

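The jaw follows, with the lever tilted fully in. The pad edge near (230,370) is about 15 mm from the stone, so I'll slow down.

Emit:
play_rows(
  commands=[
    {"offset": [0.002,0,0],"twist": 0},
    {"offset": [0.002,0,0],"twist": 0},
    {"offset": [0.002,0,0],"twist": 0},
    {"offset": [0.002,0,0],"twist": 0},
    {"offset": [0.002,0,0],"twist": 0},
  ],
)

```text
time: 6.15
tool_pos: [605.0, -141.6, 269.5]
tcp_rot: [3.14, 0.001, 1.574]
contact_force: [-1.4, -0.5, 5.0]
grip_width: 39.7
```

Emit:
play_rows(
  commands=[
    {"offset": [0.001,0,0],"twist": 0},
    {"offset": [0.001,0,0],"twist": 0},
    {"offset": [0.001,0,0],"twist": 0},
  ],
)

```text
time: 6.45
tool_pos: [605.0, -138.6, 269.4]
tcp_rot: [3.14, 0.001, 1.574]
contact_force: [-0.7, -0.1, 5.5]
grip_width: 39.9
```

Emit:
play_rows(
  commands=[
    {"offset": [0.001,0,0],"twist": 0},
    {"offset": [0.001,0,0],"twist": 0},
    {"offset": [0.001,0,0],"twist": 0},
  ],
)

```text
time: 6.75
tool_pos: [605.0, -136.1, 269.5]
tcp_rot: [3.139, 0.002, 1.574]
contact_force: [-0.4, -3.2, 5.3]
grip_width: 39.7
```

Emit:
play_rows(
  commands=[
    {"offset": [0.001,0,0],"twist": 0},
    {"offset": [0.001,0,0],"twist": 0},
  ],
)

```text
time: 6.95
tool_pos: [605.0, -134.2, 269.5]
tcp_rot: [3.139, 0.002, 1.574]
contact_force: [-1.0, -4.3, 5.4]
grip_width: 39.3
```

Emit:
play_rows(
  commands=[
    {"offset": [0.001,0,0],"twist": 0},
    {"offset": [0.001,0,0],"twist": 0},
  ],
)

```text
time: 7.15
tool_pos: [605.0, -132.3, 269.5]
tcp_rot: [3.139, 0.002, 1.574]
contact_force: [-0.5, -4.9, 5.1]
grip_width: 39.8
```

Emit:
play_rows(
  commands=[
    {"offset": [0.001,0,0],"twist": 0},
  ],
)

```text
time: 7.25
tool_pos: [604.9, -131.3, 269.5]
tcp_rot: [3.139, 0.002, 1.574]
contact_force: [-0.6, -3.7, 5.8]
grip_width: 39.8
```

Emit:
play_rows(
  commands=[
    {"offset": [0.001,0,0],"twist": 0},
  ],
)

```text
time: 7.35
tool_pos: [604.9, -130.3, 269.5]
tcp_rot: [3.139, 0.002, 1.574]
contact_force: [-1.0, -4.7, 5.6]
grip_width: 39.8
```

Steady at about 4.5 N: the stone is sliding. I'll keep going.

Emit:
play_rows(
  commands=[
    {"offset": [0.001,0,0],"twist": 0},
  ],
)

```text
time: 7.45
tool_pos: [605.0, -129.3, 269.5]
tcp_rot: [3.139, 0.002, 1.574]
contact_force: [0.5, -6.8, 5.1]
grip_width: 39.8
```

Emit:
play_rows(
  commands=[
    {"offset": [0.0006,0,0],"twist": 0},
  ],
)

```text
time: 7.55
tool_pos: [604.9, -129.0, 269.5]
tcp_rot: [3.139, 0.003, 1.574]
contact_force: [-2.2, -6.6, 4.6]
grip_width: 39.6
```

Emit:
play_rows(
  commands=[
    {"offset": [0.0006,0,0],"twist": 0},
  ],
)

```text
time: 7.65
tool_pos: [604.9, -128.7, 269.5]
tcp_rot: [3.139, 0.004, 1.574]
contact_force: [-2.6, -8.9, 4.0]
grip_width: 39.7
```

Emit:
play_rows(
  commands=[
    {"offset": [0.0006,0,0],"twist": 0},
  ],
)

```text
time: 7.75
tool_pos: [604.9, -128.4, 269.5]
tcp_rot: [3.139, 0.004, 1.574]
contact_force: [-1.4, -9.8, 4.9]
grip_width: 39.8
```

Emit:
play_rows(
  commands=[
    {"offset": [0.0006,0,0],"twist": 0},
  ],
)

```text
time: 7.85
tool_pos: [604.9, -128.2, 269.5]
tcp_rot: [3.139, 0.005, 1.574]
contact_force: [-0.7, -11.6, 4.9]
grip_width: 39.6
```

Emit:
play_rows(
  commands=[
    {"offset": [0.0004,0,0],"twist": 0},
    {"offset": [0,0,0],"twist": 0},
  ],
)

```text
time: 8.05
tool_pos: [604.9, -128.0, 269.5]
tcp_rot: [3.139, 0.005, 1.574]
contact_force: [-1.5, -11.3, 4.2]
grip_width: 39.8
```

Home: the force rose to about 11 N with almost no further travel. I'll let the lever go gradually.

Emit:
play_rows(
  commands=[
    {"offset": [0,0,0],"twist": 0},
    {"offset": [0,0,0],"twist": 0},
  ],
  jaw=132,
)

```text
time: 8.25
tool_pos: [606.1, -127.9, 269.8]
tcp_rot: [3.134, 0.005, 1.573]
contact_force: [7.5, -9.8, 0.6]
grip_width: 44.0
```

Emit:
play_rows(
  commands=[
    {"offset": [0,0,0],"twist": 0},
    {"offset": [0,0,0],"twist": 0},
  ],
  jaw=120,
)

```text
time: 8.45
tool_pos: [607.2, -127.7, 269.9]
tcp_rot: [3.13, 0.005, 1.573]
contact_force: [13.9, -9.0, -2.7]
grip_width: 48.6
```

Emit:
play_rows(
  commands=[
    {"offset": [0,0,0],"twist": 0},
    {"offset": [0,0,0],"twist": 0},
    {"offset": [0,0,0],"twist": 0},
  ],
  jaw=110,
)

```text
time: 8.75
tool_pos: [606.9, -127.4, 269.8]
tcp_rot: [3.132, 0.005, 1.573]
contact_force: [11.7, -7.8, -0.9]
grip_width: 52.3
```

Emit:
play_rows(
  commands=[
    {"offset": [0,0.002,0],"twist": 0},
    {"offset": [0,0.002,0],"twist": 0},
    {"offset": [0,0,0],"twist": 0},
  ],
  jaw=104,
)

```text
time: 9.05
tool_pos: [609.0, -125.7, 268.5]
tcp_rot: [3.141, 0.0, 1.574]
contact_force: [3.6, -1.6, 0.5]
grip_width: 54.1
```

Emit:
play_rows(
  commands=[
    {"offset": [0,0,0],"twist": 0},
    {"offset": [0,0,0],"twist": 0},
    {"offset": [0,0,0],"twist": 0},
    {"offset": [0,0,0],"twist": 0},
    {"offset": [0,0,0],"twist": 0},
  ],
  jaw=0,
)

```text
time: 9.55
tool_pos: [608.5, -125.6, 268.6]
tcp_rot: [-3.141, -0.0, 1.574]
contact_force: [-0.4, -0.6, -0.7]
grip_width: 89.0
```

```bash
python3 - <<'E'
from h import *
o=status.get_obs(); print(o["tool_pos"],o["contact_force"],o["grip_width"])
b=viewer.capture("side")[130:300,205:355,::-1]
cv2.imwrite("pics/c3.png",cv2.resize(b,None,fx=3.5,fy=3.5,interpolation=cv2.INTER_CUBIC))
E
```

```text
[ 608.463517   -125.60254351  268.61519143] [-0.42889478 -0.64587985 -0.69352576] 89.01256362271911
```

View pics/c3.png

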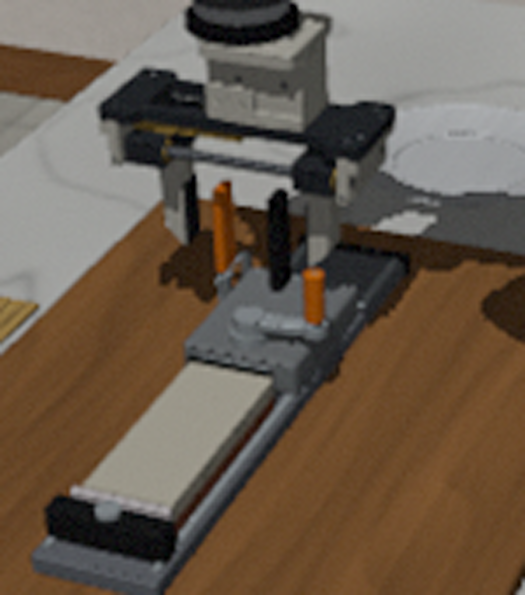

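Lever upright again at crop (224,225), the pad against the stone, the stone against the white plate. I'll lift away and measure.

Emit:
play_rows(
  commands=[
    {"offset": [0,0,-0.04],"twist": 0},
    {"offset": [0,0,-0.045],"twist": 0},
    {"offset": [0,0,-0.045],"twist": 0},
    {"offset": [-0.045,-0.03,0],"twist": 0},
    {"offset": [-0.045,-0.03,0],"twist": 0},
  ],
)

```text
time: 10.1
tool_pos: [553.2, -208.9, 400.6]
tcp_rot: [3.138, 0.002, 1.578]
contact_force: [-0.3, -1.6, -1.0]
grip_width: 92.0
```

Emit:
play_rows(
  commands=[
    {"offset": [-0.045,-0.01,0],"twist": 0},
    {"offset": [-0.045,0,0],"twist": 0},
    {"offset": [-0.045,0,0],"twist": 0},
    {"offset": [0,0,0],"twist": 0},
    {"offset": [0,0,0],"twist": 0},
  ],
  jaw=255,
)

```text
time: 10.6
tool_pos: [543.5, -344.9, 398.1]
tcp_rot: [-3.141, -0.001, 1.572]
contact_force: [-0.0, 1.0, 0.3]
grip_width: 56.5
```

```bash
python3 - <<'E'
from h import *
o=status.get_obs(); print(o["tool_pos"],o["contact_force"],o["grip_width"])
t=viewer.capture("top")[:,:,::-1]; s=viewer.capture("side")[:,:,::-1]
cv2.imwrite("pics/top1.png",t);cv2.imwrite("pics/side1.png",s)
cv2.imwrite("pics/t1z.png",cv2.resize(t[155:215,340:420],None,fx=10,fy=10,interpolation=cv2.INTER_NEAREST))
cv2.imwrite("pics/s1z.png",cv2.resize(s[165:250,245:325],None,fx=7,fy=7,interpolation=cv2.INTER_NEAREST))
E
```

```text
[ 543.48751592 -344.90131067  398.07020158] [-0.03462707  1.01104268  0.28260238] 56.51515444669479
```

View pics/t1z.png

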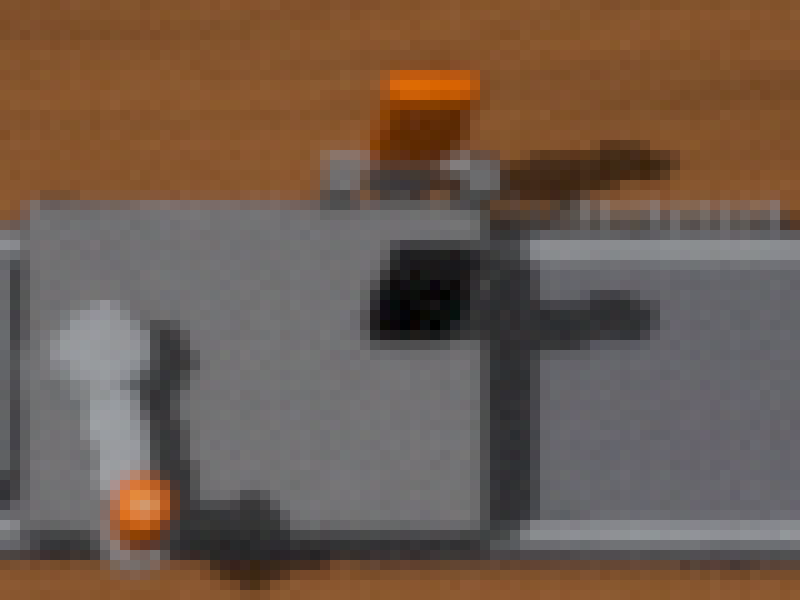

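View pics/s1z.png

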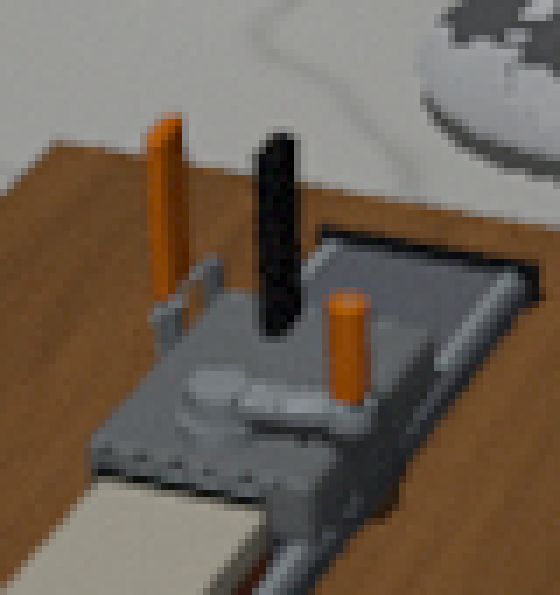

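```bash
python3 - <<'E'
from h import *
np.set_printoptions(precision=1,suppress=True)
for n,a,b in (("lever",(382.7,163),(268.1,183.1)),("handle",(353.8,204.8),(294.2,207.1)),("hub",(350,188.7),(275.7,218.5))):
    print(n,*tri(a,b))
print(T.ray((382.7,163),132),T.ray((353.8,204.8),117),T.ray((350,188.7),83), T.ray((353.3,211),78))
E
```

```text
lever [ 632.4 -130.   131.4] [-0.1 -0.3  0.3  0.1]
handle [536.  -63.2 118.5] [-0.2 -0.5  0.5  0.1]
hub [581.2 -55.4  83.3] [-0.1 -0.3  0.3  0. ]
[ 631.4 -130.2  132. ] [535.1 -63.6 117. ] [580.6 -55.6  83. ] [527.  -63.9  78. ]
```

Emit:
play_rows(
  commands=[
    {"offset": [0.043,-0.001,0],"twist": 0},
    {"offset": [0.043,-0.001,0],"twist": 0},
    {"offset": [0.043,-0.001,0],"twist": 0},
    {"offset": [0.043,-0.001,0],"twist": 0},
    {"offset": [0.043,-0.001,0],"twist": 0},
  ],
)

```text
time: 11.2
tool_pos: [537.5, -125.7, 399.2]
tcp_rot: [3.141, -0.0, 1.576]
contact_force: [0.0, 0.5, 0.6]
grip_width: 8.5
```

Emit:
play_rows(
  commands=[
    {"offset": [0.036,0,0],"twist": 0},
    {"offset": [0,0,0],"twist": 0},
    {"offset": [0,0,0],"twist": 0},
  ],
)

```text
time: 11.5
tool_pos: [537.8, -91.3, 399.3]
tcp_rot: [3.141, 0.001, 1.578]
contact_force: [0.1, -0.5, 0.8]
grip_width: 0.3
```

Emit:
play_rows(
  commands=[
    {"offset": [0,0,0.04],"twist": -5},
    {"offset": [0,0,0.04],"twist": -4},
    {"offset": [0,0,0.035],"twist": 0},
    {"offset": [0,0,0.018],"twist": 0},
    {"offset": [0,0,0],"twist": 0},
  ],
)

```text
time: 12.0
tool_pos: [537.1, -93.7, 263.1]
tcp_rot: [-3.136, -0.002, 1.731]
contact_force: [0.1, -0.1, 0.4]
grip_width: 0.4
```

```bash
python3 - <<'E'
from h import *
o=status.get_obs(); print(o["tool_pos"],o["contact_force"],o["tcp_rot"])
s=viewer.capture("side")[:,:,::-1]
cv2.imwrite("pics/s2z.png",cv2.resize(s[165:250,245:345],None,fx=6,fy=6,interpolation=cv2.INTER_CUBIC))
E
```

```text
[537.14173545 -93.72871608 263.06100002] [ 0.14684335 -0.09527525  0.36975971] [-3.13644012e+00 -2.27785171e-03  1.73051245e+00]
```

View pics/s2z.png

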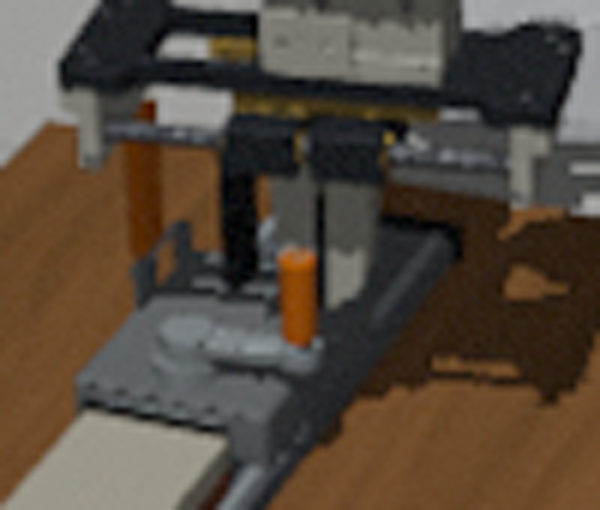

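The shut fingertips stand behind the orange handle, crop (298,300), at mid height. I'll close in on it.

Emit:
play_rows(
  commands=[
    {"offset": [0.003,0,0],"twist": 0},
    {"offset": [0.003,0,0],"twist": 0},
    {"offset": [0.002,0,0],"twist": 0},
    {"offset": [0.001,0,0],"twist": 0},
    {"offset": [0.001,0,0],"twist": 0},
  ],
)

```text
time: 12.55
tool_pos: [536.5, -83.1, 266.2]
tcp_rot: [3.141, 0.001, 1.732]
contact_force: [-0.3, 0.6, -1.3]
grip_width: 0.6
```

Emit:
play_rows(
  commands=[
    {"offset": [0.001,0,0],"twist": 0},
    {"offset": [0.001,0,0],"twist": 0},
  ],
)

```text
time: 12.75
tool_pos: [536.1, -81.3, 265.8]
tcp_rot: [3.141, 0.0, 1.731]
contact_force: [0.1, -1.8, -0.6]
grip_width: 0.2
```

Emit:
play_rows(
  commands=[
    {"offset": [0.001,0,0],"twist": 0},
    {"offset": [0.001,0,0],"twist": 0},
  ],
)

```text
time: 12.95
tool_pos: [536.1, -80.2, 265.9]
tcp_rot: [3.14, 0.003, 1.732]
contact_force: [2.0, -8.4, -1.1]
grip_width: 0.1
```

Emit:
play_rows(
  commands=[
    {"offset": [0.0022,-0.0007,0],"twist": 2.5},
    {"offset": [0.0022,-0.0007,0],"twist": 2.5},
  ],
)

```text
time: 13.15
tool_pos: [534.2, -76.5, 265.9]
tcp_rot: [3.14, 0.003, 1.642]
contact_force: [0.6, -9.5, -2.1]
grip_width: 0.1
```

Emit:
play_rows(
  commands=[
    {"offset": [0.0022,-0.0007,0],"twist": 2.5},
    {"offset": [0.0022,-0.0007,0],"twist": 2.5},
  ],
)

```text
time: 13.35
tool_pos: [532.5, -72.3, 265.9]
tcp_rot: [3.14, 0.003, 1.555]
contact_force: [1.1, -9.7, -1.8]
grip_width: 0.5
```

Emit:
play_rows(
  commands=[
    {"offset": [0.0022,-0.0007,0],"twist": 2.5},
    {"offset": [0.0022,-0.0007,0],"twist": 2.5},
  ],
)

```text
time: 13.55
tool_pos: [531.2, -67.9, 265.9]
tcp_rot: [3.14, 0.003, 1.468]
contact_force: [1.4, -9.5, -1.1]
grip_width: 0.5
```

Emit:
play_rows(
  commands=[
    {"offset": [0.0022,-0.0007,0],"twist": 2.5},
    {"offset": [0.0022,-0.0007,0],"twist": 2.5},
  ],
)

```text
time: 13.75
tool_pos: [530.2, -63.3, 265.8]
tcp_rot: [3.14, 0.003, 1.38]
contact_force: [-1.1, -9.2, -0.4]
grip_width: 0.0
```

Emit:
play_rows(
  commands=[
    {"offset": [0.0022,-0.0007,0],"twist": 2.5},
    {"offset": [0.0022,-0.0007,0],"twist": 2.5},
  ],
)

```text
time: 13.95
tool_pos: [529.5, -58.6, 265.8]
tcp_rot: [3.141, 0.003, 1.293]
contact_force: [-2.4, -9.2, 0.3]
grip_width: 0.3
```

Emit:
play_rows(
  commands=[
    {"offset": [0.0022,-0.0007,0],"twist": 2.5},
    {"offset": [0.0022,-0.0007,0],"twist": 2.5},
  ],
)

```text
time: 14.15
tool_pos: [529.2, -54.0, 265.8]
tcp_rot: [-3.142, 0.003, 1.206]
contact_force: [-3.3, -10.3, 2.0]
grip_width: 0.7
```

Emit:
play_rows(
  commands=[
    {"offset": [0.0022,-0.0007,0],"twist": 2.5},
    {"offset": [0.0022,-0.0007,0],"twist": 2.5},
  ],
)

```text
time: 14.35
tool_pos: [529.4, -49.4, 265.7]
tcp_rot: [-3.141, 0.003, 1.119]
contact_force: [-3.5, -9.7, 1.7]
grip_width: 0.2
```

Emit:
play_rows(
  commands=[
    {"offset": [0.0022,-0.0007,0],"twist": 2.5},
    {"offset": [0.0022,-0.0007,0],"twist": 2.5},
  ],
)

```text
time: 14.55
tool_pos: [530.0, -44.8, 265.7]
tcp_rot: [-3.141, 0.004, 1.031]
contact_force: [-5.9, -9.3, 3.8]
grip_width: 0.4
```

Emit:
play_rows(
  commands=[
    {"offset": [0.0022,-0.0007,0],"twist": 2.5},
    {"offset": [0.0022,-0.0007,0],"twist": 2.5},
  ],
)

```text
time: 14.75
tool_pos: [531.0, -40.3, 265.7]
tcp_rot: [-3.141, 0.004, 0.944]
contact_force: [-5.4, -10.0, 3.9]
grip_width: 0.4
```

Emit:
play_rows(
  commands=[
    {"offset": [0.0022,-0.0007,0],"twist": 2.5},
    {"offset": [0.0022,-0.0007,0],"twist": 2.5},
  ],
)

```text
time: 14.95
tool_pos: [532.3, -35.9, 265.6]
tcp_rot: [-3.14, 0.004, 0.857]
contact_force: [-7.1, -9.5, 5.1]
grip_width: 0.5
```

```bash
cat > tf.py <<'E'
from h import *
o=status.get_obs(); y=o["tcp_rot"][2]; t=np.array([np.cos(y),np.sin(y)]); F=o["contact_force"][:2]; n=np.array([t[1],-t[0]])
print("tangent %.2f lateral %.2f yaw %.3f Mz %.2f"%(-F@t,F@n,y,o["moment"][2]), "P-C tool", np.round([(o["tool_pos"][:2]-[583,-55])@t,(o["tool_pos"][:2]-[583,-55])@n],1))
E
python3 tf.py
```

```text
tangent 11.77 lateral 0.85 yaw 0.857 Mz -0.08 P-C tool [-18.8 -50.8]
```

Emit:
play_rows(
  commands=[
    {"offset": [0.0022,-0.0007,0],"twist": 2.5},
    {"offset": [0.0022,-0.0007,0],"twist": 2.5},
  ],
)

```text
time: 15.15
tool_pos: [534.0, -31.6, 265.6]
tcp_rot: [-3.14, 0.005, 0.77]
contact_force: [-9.0, -9.7, 4.6]
grip_width: 0.4
```

```bash
python3 tf.py
```

```text
tangent 13.26 lateral 0.68 yaw 0.770 Mz -0.05 P-C tool [-18.9 -50.9]
```

Emit:
play_rows(
  commands=[
    {"offset": [0.0022,-0.0007,0],"twist": 2.5},
    {"offset": [0.0022,-0.0007,0],"twist": 2.5},
  ],
)

```text
time: 15.35
tool_pos: [536.1, -27.5, 265.6]
tcp_rot: [-3.14, 0.006, 0.682]
contact_force: [-9.7, -8.2, 6.8]
grip_width: 0.4
```

```bash
python3 tf.py
```

```text
tangent 12.71 lateral 0.18 yaw 0.682 Mz -0.09 P-C tool [-19.1 -50.9]
```

Emit:
play_rows(
  commands=[
    {"offset": [0.0022,-0.0007,0],"twist": 2.5},
  ],
)

```text
time: 15.45
tool_pos: [537.2, -25.5, 265.6]
tcp_rot: [-3.14, 0.006, 0.639]
contact_force: [-10.4, -8.0, 6.8]
grip_width: 0.1
```

```bash
python3 tf.py
```

```text
tangent 13.07 lateral 0.24 yaw 0.639 Mz -0.08 P-C tool [-19.2 -50.9]
```

Emit:
play_rows(
  commands=[
    {"offset": [0.0022,-0.0007,0],"twist": 2.5},
  ],
)

```text
time: 15.55
tool_pos: [538.5, -23.6, 265.5]
tcp_rot: [-3.14, 0.006, 0.595]
contact_force: [-10.2, -7.7, 7.5]
grip_width: 0.2
```

```bash
python3 tf.py
```

```text
tangent 12.80 lateral 0.63 yaw 0.595 Mz -0.12 P-C tool [-19.3 -50.9]
```

Emit:
play_rows(
  commands=[
    {"offset": [0.0022,-0.0007,0],"twist": 2.5},
  ],
)

```text
time: 15.65
tool_pos: [539.8, -21.7, 265.6]
tcp_rot: [-3.14, 0.007, 0.552]
contact_force: [-11.0, -8.3, 6.5]
grip_width: 0.6
```

```bash
python3 tf.py
```

```text
tangent 13.67 lateral 1.29 yaw 0.552 Mz -0.10 P-C tool [-19.4 -51. ]
```

Emit:
play_rows(
  commands=[
    {"offset": [0.0022,-0.0007,0],"twist": 2.5},
  ],
)

```text
time: 15.75
tool_pos: [541.2, -19.9, 265.6]
tcp_rot: [-3.14, 0.007, 0.508]
contact_force: [-12.2, -6.5, 8.4]
grip_width: 0.8
```

```bash
python3 tf.py
```

```text
tangent 13.81 lateral -0.29 yaw 0.508 Mz -0.12 P-C tool [-19.5 -51. ]
```

Emit:
play_rows(
  commands=[
    {"offset": [0.0022,-0.0007,0],"twist": 2.5},
  ],
)

```text
time: 15.85
tool_pos: [542.7, -18.2, 265.5]
tcp_rot: [-3.14, 0.007, 0.464]
contact_force: [-12.4, -7.1, 8.7]
grip_width: 0.3
```

```bash
python3 tf.py; python3 tf.py
```

```text
tangent 14.26 lateral 0.81 yaw 0.464 Mz -0.12 P-C tool [-19.6 -51. ]
tangent 14.26 lateral 0.81 yaw 0.464 Mz -0.12 P-C tool [-19.6 -51. ]
```

Emit:
play_rows(
  commands=[
    {"offset": [0.0018,-0.0006,0],"twist": 2},
  ],
)

```text
time: 15.95
tool_pos: [544.0, -16.8, 265.5]
tcp_rot: [-3.14, 0.007, 0.429]
contact_force: [-13.1, -6.1, 9.2]
grip_width: 0.8
```

```bash
python3 tf.py
```

```text
tangent 14.47 lateral 0.07 yaw 0.429 Mz -0.13 P-C tool [-19.6 -51. ]
```

Emit:
play_rows(
  commands=[
    {"offset": [0.0006,-0.0002,0],"twist": 0.7},
    {"offset": [0.0003,-0.0001,0],"twist": 0.3},
  ],
)

```text
time: 16.15
tool_pos: [544.6, -16.1, 265.5]
tcp_rot: [-3.14, 0.008, 0.413]
contact_force: [-13.1, -5.8, 8.9]
grip_width: 0.4
```

```bash
python3 tf.py
```

```text
tangent 14.29 lateral 0.04 yaw 0.413 Mz -0.14 P-C tool [-19.5 -51.1]
```

The push force is about 14.4 N along the circle, which is the target, so I'll back straight off and lift.

Emit:
play_rows(
  commands=[
    {"offset": [-0.003,0,0],"twist": 0},
    {"offset": [-0.008,0,0],"twist": 0},
    {"offset": [-0.008,0,0],"twist": 0},
    {"offset": [0,0,-0.02],"twist": 0},
    {"offset": [0,0,-0.045],"twist": 0},
  ],
)

```text
time: 16.65
tool_pos: [527.8, -23.1, 328.2]
tcp_rot: [-3.137, 0.007, 0.413]
contact_force: [0.8, 0.7, 0.2]
grip_width: 0.4
```

Emit:
play_rows(
  commands=[
    {"offset": [0,0,-0.045],"twist": 0},
    {"offset": [-0.04,0.02,-0.02],"twist": 0},
    {"offset": [-0.04,0.02,0],"twist": 0},
    {"offset": [-0.04,0.02,0],"twist": 0},
    {"offset": [-0.02,0.04,0],"twist": 0},
  ],
)

```text
time: 17.15
tool_pos: [438.3, -170.7, 396.0]
tcp_rot: [-3.14, 0.001, 0.415]
contact_force: [1.7, -0.6, -0.5]
grip_width: 0.6
```

Emit:
play_rows(
  commands=[
    {"offset": [0,0.045,0],"twist": 0},
    {"offset": [0,0.045,0],"twist": 0},
    {"offset": [0,0.045,0],"twist": 0},
    {"offset": [0,0.03,0],"twist": 0},
    {"offset": [0,0,0],"twist": 0},
  ],
)

```text
time: 17.65
tool_pos: [507.8, -325.2, 394.5]
tcp_rot: [3.141, 0.0, 0.411]
contact_force: [0.8, -0.1, 0.4]
grip_width: 0.2
```

```bash
python3 - <<'E'
from h import *
o=status.get_obs(); print(o["tool_pos"],o["contact_force"])
t=viewer.capture("top")[:,:,::-1]; s=viewer.capture("side")[:,:,::-1]
cv2.imwrite("pics/top3.png",t);cv2.imwrite("pics/side3.png",s)
cv2.imwrite("pics/t3z.png",cv2.resize(t[150:225,250:440],None,fx=4.2,fy=4.2,interpolation=cv2.INTER_CUBIC))
cv2.imwrite("pics/s3z.png",cv2.resize(s[160:305,205:335],None,fx=4.1,fy=4.1,interpolation=cv2.INTER_CUBIC))
E
```

```text
[ 507.78317384 -325.17297336  394.53485449] [ 0.82660326 -0.13895889  0.41098095]
```

View pics/t3z.png

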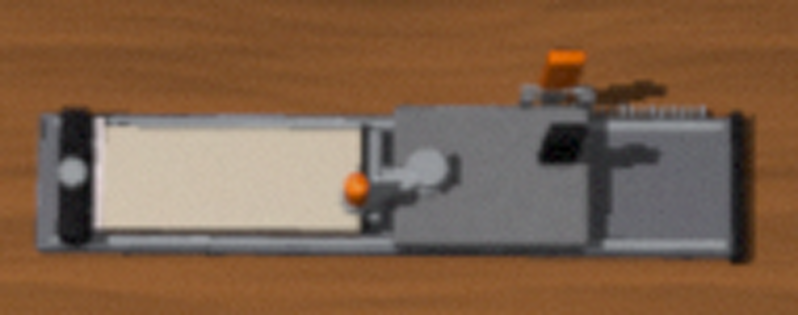

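View pics/s3z.png

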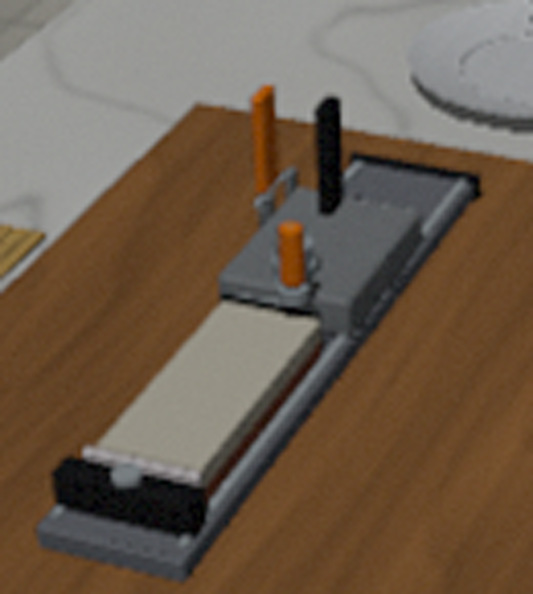

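```bash
python3 - <<'E'
from h import *
np.set_printoptions(precision=2,suppress=True)
for n in ("top0","top1","top3"):
    im=cv2.imread(f"pics/{n}.png"); h=cv2.cvtColor(im,cv2.COLOR_BGR2HSV)
    m=((h[...,0]>=5)&(h[...,0]<=18)&(h[...,1]>190)&(h[...,2]>170)).astype(np.uint8); m[:158]=0;m[175:]=0
    ys,xs=np.where(m); r=im[161:165].astype(float)[:,:,2]
    # lever edges at row 163, subpixel in red channel
    row=cv2.GaussianBlur(im[163:164,:,2].astype(np.float32),(1,1),0)[0]; lo,hi=xs.min()-3,xs.max()+4
    print(n,"rows",ys.min(),ys.max(),"cols",xs.min(),xs.max(),"c",np.average(xs),row[lo:hi])
    # upper edge column profile
    c=int(round(np.average(xs))); print("   col",im[157:168,c,2])
    print("   jawfront/edge row196", im[185,338:372].mean(1).astype(int) if n!="top0" else "")
    print("   stone row196", [(u,int(im[196,u].mean())) for u in range(270,279)],[(u,int(im[185,u].mean())) for u in range(333,349)])
for n in ("side1","side3"):
    im=cv2.imread(f"pics/{n}.png"); h=cv2.cvtColor(im,cv2.COLOR_BGR2HSV)
    m=((h[...,0]>=5)&(h[...,0]<=18)&(h[...,1]>190)&(h[...,2]>100)).astype(np.uint8); m[:165]=0;m[215:]=0;m[:,:255]=0;m[:,285:]=0
    k,l,st,ce=cv2.connectedComponentsWithStats(m); print(n,[ (list(map(int,a)),c) for a,c in zip(st[1:],ce[1:]) if a[4]>10])
E
```

```text
top0 rows 162 164 cols 408 415 c 411.27777777777777 [117. 123. 151. 191. 202. 202. 200. 198. 196. 194. 190. 164. 112. 107.]
   col [124 118 119 120 125 165 200 189 126  91  86]
   jawfront/edge row196 
   stone row196 [(270, 19), (271, 43), (272, 115), (273, 180), (274, 159), (275, 79), (276, 65), (277, 117), (278, 167)] [(333, 171), (334, 167), (335, 170), (336, 167), (337, 159), (338, 120), (339, 55), (340, 44), (341, 48), (342, 47), (343, 67), (344, 89), (345, 92), (346, 96), (347, 97), (348, 94)]
top1 rows 162 164 cols 379 387 c 382.68 [137. 145. 170. 217. 222. 222. 220. 218. 217. 216. 211. 180. 129. 125.
 129.]
   col [139 136 133 127 128 188 218 196 133 101  95]
   jawfront/edge row196 [108 136 106  67  89 111 111 110 113 118 121 136 148 133 118 111 112 111
 115 112 115 114 118 116 113 115 112 113 117 115 112 118 114 115]
   stone row196 [(270, 18), (271, 45), (272, 127), (273, 199), (274, 198), (275, 191), (276, 190), (277, 190), (278, 190)] [(333, 185), (334, 184), (335, 157), (336, 61), (337, 62), (338, 108), (339, 136), (340, 106), (341, 67), (342, 89), (343, 111), (344, 111), (345, 110), (346, 113), (347, 118), (348, 121)]
top3 rows 162 164 cols 381 388 c 384.5 [136. 139. 170. 220. 224. 221. 221. 217. 215. 213. 201. 163. 134. 129.]
   col [137 133 133 130 128 190 221 200 132  98  97]
   jawfront/edge row196 [126 135 102  60  53  78 109 115 113 112 113 123 129 129 131 126 118 111
 111 113 112 115 112 116 117 111 115 117 115 115 119 117 114 112]
   stone row196 [(270, 21), (271, 42), (272, 128), (273, 196), (274, 196), (275, 189), (276, 192), (277, 187), (278, 192)] [(333, 186), (334, 182), (335, 158), (336, 66), (337, 75), (338, 126), (339, 135), (340, 102), (341, 60), (342, 53), (343, 78), (344, 109), (345, 115), (346, 113), (347, 112), (348, 113)]
side1 [([265, 182, 6, 26, 82], array([267.3 , 194.72]))]
side3 [([266, 181, 5, 26, 81], array([267.94, 193.57]))]
```

Both views show the stone flush with the white plate, its end unmoved since homing. The lever is back at rest (top rows 162–164, same as at the start), and the handle is round at the +x side. I'll hand in.

```bash
python3 -c "
from h import *
print(status.get_obs()['time'], ticket.close_job())"
```

```text
the job is handed in; nothing more can be done
17.75 None
```

The stone is home against the end stop and clamped. I handed the job in at 17.75 s; no verdict was reported.

- **Sliding:** I squeezed the lever to 39.7 mm and slid the jaw about 69 mm. The stone moved at about 4.5 N and I stopped at the end stop at about 11 N. The lever went back to rest when released.
- **Clamping:** I pushed the crank clockwise about 1.3 rad with shut fingertips until the push along its circle read 14.3–14.5 N. By the figures given, that is roughly 45 N of clamping.

**Last checks:**
- The stone shows no gap at the white plate, and its end did not move during winding.
- The lever top is in the same pixel rows as at the start, so the pawl appears to be down.
- The bowls and the plate were not touched.
- The gripper was clear of everything, with about 0 N on the wrist.

**Two readings did not match the figures given:**
- **Free push:** it measured about 9.4 N instead of about 8 N. If that is extra friction, the clamping is nearer 37 N than 45 N, still below the 70 N overtightening limit.
- **Jaw set-back:** the jaw moved back about 3–4 mm while winding, more than the 2 mm of play mentioned. I took it as pawl play, since the force held afterwards.

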